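# Put two cutting dies away behind the lip of the die ledge

## Task

Put away two of the red cutting dies lying on the white cutting board: lift them over the front steel lip of the low die ledge, the oblong die with two rounded ends into the ledge's wider bay and the small round die into its narrower bay. Lower each one down behind the lip before you let it go, rather than dropping it in from above, and leave it lying flat on the bay's floor, the same way up as it lies now.

Things in the scene. Friction and masses are not known exactly. Their poses are not given: they have to be found in the camera images.
- oblong_die_center (a point): Centre, half-way up, of the oblong die: an upright band of red-painted steel, open inside, 90 mm long (its x), 50 mm wide (y), 32 mm high, both ends half-round, long sides parallel, wall 4 mm, 0.27 kg, loose. Lies flat on the white board, 30 mm thick, turned up to 70 degrees. Not meant: a square die (60 mm) and one with a pointed end (86 x 50 mm), also red, at least 100 mm away.
- round_die_center (a point): Centre, half-way up, of the round die: an upright ring of red-painted steel, 60 mm outside diameter (16 small flats), 32 mm high, wall 4 mm, a thin brace across its inside, 0.22 kg, loose, z up. Lies flat on the same white board, 30 mm thick; the four dies on it swap places.
- wide_bay (a point): Centre of the floor (50 mm above the table) of the wider bay of the die ledge, a fixed plywood block with thin steel walls on top, left or right of the board. x points from the front lip to the back wall, y to the left along the lip. Inside 160 mm along x, 150 mm along y. Lip, ends and divider are 4 mm thick and rise 25 mm above the floor, the back wall 45 mm. Turned up to 12 degrees.
- narrow_bay (a point): Centre of the floor of the narrower bay of the same ledge, right of the wide one seen from the robot (131.5 mm along -y): same axes, floor and wall heights, inside 160 mm along x, 105 mm along y.
Not all that is in view belongs to the job. What is shaped like the part that bears round_die_center but green or purple is not meant. Leave any yellow look-alike of the part that bears oblong_die_center alone.

How it is judged:
By the outcome, as a careful person would: the job done as asked, in the order asked, and still so for the second after the job is handed in, with the robot touching nothing.
It also fails if it takes over 61 s, if anything falls off the work surface, if the arm or the gripper's body presses on something with over 40 N, if the wrist force passes 120 N, or if a joint passes its speed limit or range.

## Robot

A 6-joint arm with a two-finger parallel gripper is mounted at the origin on the work surface. World frame = base frame: x ahead of the robot, y to its left, z up, the work surface at z = 0. Lengths are in mm, angles in rad, forces in N, time in s.
With the tool pointing down it reaches from about 275 to 725 mm from the base axis. Payload 5.6 kg.
Tool frame: the origin (TCP) lies at the very end of the fingers, on their centre line; the grasp point (between the pads) lies 19 mm behind it (env.hold_point_z is the distance from the TCP to the grasp point, in mm); z points along the fingers, y is the line along which they close (so a half turn about z gives the same grasp; the last joint's range is limited). The gripper opens to 85 mm and grips with 20 to 120 N. Pads are 22 mm wide; open, the fingers measure 114 mm over their backs; the gripper's body (76 mm by 85 mm) begins 54 mm behind the grasp point. The pads swing forward as they close: fully open they stand 13 mm farther back than shut.
Start: joints at [-1.01, 0.255, 0.108, 0, -1.424, -0.285], TCP at [149.794, -529.202, 231.283] pointing down, gripper open.
Joint ranges: [-2.95, 2.95], [-1.21, 1.97], [-1.09, 1.5], [-2.87, 1.71], [-2.94, -0.07], [-3.05, 3.05]. Speed limits (rad/s): [2.57, 2.57, 3.14, 3.14, 3.14, 3.14].

## Interface

Orientations are given as a 3x3 rotation matrix whose columns are the frame's x, y, z axes.
In Python, from rig import env gives the robot as it stands.
- The arm moves only by the tool step_arm, never from a script. Its arguments are lists of equal length, an entry for each row: "claw": the opening in per cent of the stroke, from 0 (shut) to 100 (fully open); "linear": the shift along the tool's x, y, z in cm, a list of three; "twist": the turn, a rotation vector about the tool's x, y, z in rad, a list of three. A call has 1 to 8 rows; each row is the pose to reach, as a shift and turn from the pose commanded when the call began, along the tool's axes at that moment; what a row does not reach only later rows make up. A row lasts 1/10 s, in which the tool goes at most 50 mm and 8.59 degrees, less where a joint would pass 70% of its speed; a pose out of reach is approached as far as the arm can. A call with a gripper value outside its range is refused whole. The fingers move at their own pace and stop on an object; "force" is the grip in N (left out, the last holds). Time passes only in rows, so rows that repeat a pose let the fingers close. It gives the time, the measured TCP pose, the force, the opening and the grip force at its end, in the units of the state.
- env.state(): the state, without advancing time (a new reading comes with each control period).
- env.grab_frame(name): name is "scene" or "top" or "wrist"; returns a dict with "img" (420x560x3 uint8, red, green, blue), "z_map" (420x560 float32, mm along the optical axis (not along the pixel's ray), 0 where there is no reading), "mtx" (3x3 intrinsics, pixels), "dist_coeffs" ([k1, k2, p1, p2, k3] as OpenCV has them; the pictures are not rectified), "position" and "orientation" of the camera in the world. Camera axes: x right, y down, z forward; pixel columns grow to the right and rows downward; lengths in mm; the calibration is good to about 2 mm. A picture is of the moment at which its call begins.
- env.finish_job(): hands the job in; it is judged then, once.
The state is a dict: "clock": time; "qpos": joint angles; "qd": joint speeds; "tau": joint torques, N m; "eef_pos": TCP position; "tool_rot": TCP orientation; "ft_force": force on the tool from outside, world axes, zero at the start; "ft_torque": the same for the moment, N m; "opening": finger opening in mm; "grip_force": force on a finger pad.
Only numpy, scipy, OpenCV 4.12 (cv2) and the standard library are available. Lean on these libraries where they do the work, as an engineer would, in place of code of your own. Each camera call takes 0.05 s, during which the arm holds its last target. There are 200 camera calls.

## Working session

There is one attempt and no reset: what is moved stays moved. The work goes in short steps, Python scripts to look and compute and a tool call to move; the robot and the scene stay as the last step left them, time stands still between calls to the robot, and variables do not carry over. Pictures are saved under pics/ and viewed, at most 10 in all, crops included, and the job is handed in when it is done.

Besides the shell and the picture viewer there is one more tool, called by a JSON object that holds its "name" and its "arguments". step_arm: Moves the arm, as the interface text tells. Its arguments: {"type":"object","properties":{"claw":{"type":"array","items":{"type":"number"}},"linear":{"type":"array","items":{"type":"array","items":{"type":"number"}}},"twist":{"type":"array","items":{"type":"array","items":{"type":"number"}}},"force":{"type":"number"}},"required":["claw","linear","twist"]}

```bash
ls; mkdir -p pics
python3 - <<'E'
from rig import env
import cv2,numpy as np,pickle
d={}
for n in("top","scene"):
    f=env.grab_frame(n); d[n]=f
    cv2.imwrite(f"pics/{n}0.png",f["img"][:,:,::-1])
    print(n,f["position"],f["orientation"],f["mtx"],f["dist_coeffs"])
pickle.dump(d,open("f0.pkl","wb"))
s=env.state();print(s["eef_pos"],s["tool_rot"],s["opening"],s["clock"])
E
```

```text
pics
top [ 234.24062439 -100.67502938 1504.53793632] [[ 0.00350193 -0.98637491  0.16447573]
 [-0.99998279 -0.00267992  0.00521939]
 [-0.00470749 -0.16449118 -0.98636732]] [[483.11067458   0.         280.71887248]
 [  0.         483.11067458 207.50855521]
 [  0.           0.           1.        ]] [-0.1444524  0.         0.         0.         0.       ]
scene [1172.08336811 -552.03168714 1040.82088396] [[ 0.52722194  0.64074306 -0.55810873]
 [ 0.84971222 -0.39359381  0.3508177 ]
 [ 0.00511587 -0.6591906  -0.7519585 ]] [[462.32215779   0.         282.60426146]
 [  0.         462.32215779 209.38300894]
 [  0.           0.           1.        ]] [-0.08772843  0.          0.          0.          0.        ]
[ 149.713865   -528.78110626  230.48119485] [[-9.62221562e-01 -2.72267136e-01 -5.21190614e-04]
 [-2.72267627e-01  9.62220211e-01  1.61402409e-03]
 [ 6.20544274e-05  1.69495211e-03 -9.99998562e-01]] 85.18621728161779 0.1
```

View pics/top0.png

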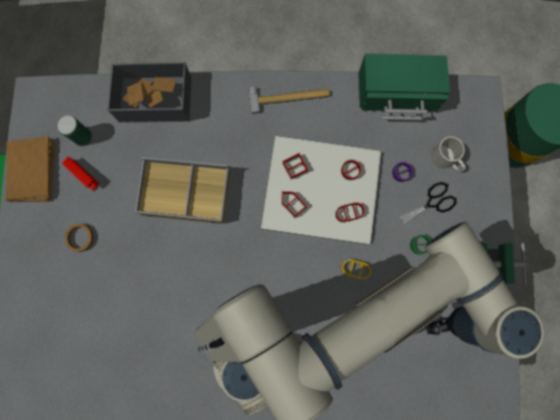

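View pics/scene0.png

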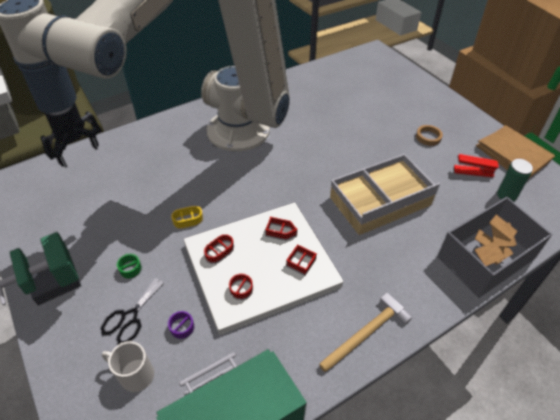

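Top view: the red dies on the board are the oblong (351,212), round with brace (352,170), square (295,166) and pointed (293,204). The look-alikes are yellow oblong (356,268), purple ring (403,172) and green ring (421,243). I choose (351,212) and (352,170). The ledge is at (184,190), with its wide bay on the image's left (+y).

```bash
cat > h.py <<'E'
import cv2,numpy as np
def rays(f,uv):
    uv=np.asarray(uv,float).reshape(-1,1,2)
    p=cv2.undistortPoints(uv,f["mtx"],np.array(f["dist_coeffs"])).reshape(-1,2)
    return np.c_[p,np.ones(len(p))]
def plane(f,uv,z):
    d=rays(f,uv)@np.array(f["orientation"]).T; o=np.array(f["position"])
    return o+d*((z-o[2])/d[:,2])[:,None]
def cloud(f,mask):
    v,u=np.nonzero(mask&(f["z_map"]>0)); uv=np.c_[u,v]
    r=rays(f,uv)*f["z_map"][v,u][:,None]
    return uv,r@np.array(f["orientation"]).T+np.array(f["position"])
def redmask(f):
    h=cv2.cvtColor(f["img"],cv2.COLOR_RGB2HSV)
    return ((h[...,0]<8)|(h[...,0]>172))&(h[...,1]>110)&(h[...,2]>50)
E
python3 - <<'E'
import pickle,cv2,numpy as np
from h import *
d=pickle.load(open("f0.pkl","rb"))
for n in("top","scene"):
    f=d[n]; m=cv2.morphologyEx(redmask(f).astype(np.uint8),cv2.MORPH_CLOSE,np.ones((3,3)))
    k,l,st,c=cv2.connectedComponentsWithStats(m)
    for i in range(1,k):
        if st[i,4]<60: continue
        cs,_=cv2.findContours((l==i).astype(np.uint8),cv2.RETR_EXTERNAL,cv2.CHAIN_APPROX_NONE)
        P=plane(f,cs[0],60)[:,:2].astype(np.float32)
        _,C=cloud(f,l==i)
        print(n,c[i].round(),cv2.minAreaRect(P),np.percentile(C[:,2],[5,50,95]).round())
f=d["top"]
# ledge
m=np.zeros((420,560),bool); m[150:230,130:235]=1
uv,C=cloud(f,m)
for lo,hi in((60,85),(86,110)):
    s=(C[:,2]>lo)&(C[:,2]<hi); print(lo,s.sum(),cv2.minAreaRect(C[s,:2].astype(np.float32)))
print(np.histogram(C[:,2],bins=range(-10,120,10)))
i=cv2.resize(f["img"][125:250,125:410],None,fx=2.8,fy=2.8,interpolation=cv2.INTER_CUBIC)
cv2.imwrite("pics/crop0.png",i[:,:,::-1])
E
```

```text
top [295. 165.] ((606.737548828125, -137.10195922851562), (59.2369499206543, 60.404144287109375), 27.481966018676758) [32. 56. 65.]
top [ 80. 173.] ((584.600341796875, 542.6192016601562), (147.56240844726562, 38.2161979675293), 49.73773956298828) [ 5. 54. 62.]
top [358. 209.] ((470.3553161621094, -328.4071960449219), (46.32322692871094, 36.51421356201172), 18.485368728637695) [47. 58. 66.]
scene [476. 166.] ((607.54052734375, 520.56640625), (144.06393432617188, 95.08259582519531), 47.038673400878906) [ 0. 35. 59.]
scene [281. 229.] ((500.63720703125, -133.75277709960938), (81.69119262695312, 62.76921463012695), 42.790096282958984) [39. 52. 62.]
scene [219. 248.] ((470.2397766113281, -308.65850830078125), (58.283084869384766, 90.29695892333984), 14.342450141906738) [37. 52. 62.]
scene [301. 259.] ((612.5499877929688, -143.4070587158203), (61.004600524902344, 69.23846435546875), 27.59078598022461) [41. 53. 62.]
scene [241. 285.] ((602.7324829101562, -315.49072265625), (52.273155212402344, 69.4228515625), 60.67509841918945) [41. 53. 62.]
60 682 ((528.35498046875, 211.86294555664062), (268.50439453125, 167.60626220703125), 84.4880599975586)
86 168 ((611.2906494140625, 203.63125610351562), (264.6332702636719, 8.429563522338867), 84.91632843017578)
(array([1745, 1453,   52,   60,   63, 2198, 1936,  226,  421,   76,  128,
          6]), array([-10,   0,  10,  20,  30,  40,  50,  60,  70,  80,  90, 100, 110]))
```

View pics/crop0.png

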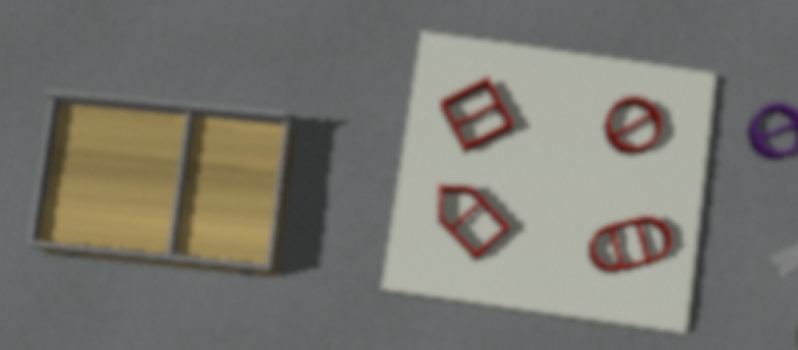

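The crop shows the oblong at (631,244), the round ring with brace at (634,125), the square at (478,115) and the pointed die at (475,220), so the choice holds. In the ledge, the wide bay is on the left and the narrow one on the right, with the high back wall at the top. Next I refine with a looser red mask.

```bash
cat >> h.py <<'E'
def red2(f,t=30):
    a=f["img"].astype(int); return (a[...,0]-np.maximum(a[...,1],a[...,2])>t)
E
python3 - <<'E'
import pickle,cv2,numpy as np
from h import *
d=pickle.load(open("f0.pkl","rb"))
for n in("top","scene"):
    f=d[n]; m=red2(f).astype(np.uint8); m=cv2.morphologyEx(m,cv2.MORPH_CLOSE,np.ones((3,3)))
    k,l,st,c=cv2.connectedComponentsWithStats(m)
    for i in range(1,k):
        if st[i,4]<60: continue
        cs,_=cv2.findContours((l==i).astype(np.uint8),cv2.RETR_EXTERNAL,cv2.CHAIN_APPROX_NONE)
        P=plane(f,cs[0],60)[:,:2].astype(np.float32)
        if abs(P[:,1].mean()+320)>40: continue
        print(n,c[i].round(),cv2.minAreaRect(P))
        _,C=cloud(f,l==i); C=C[(C[:,2]>56)&(C[:,2]<68)]
        print("  cloud top",len(C),cv2.minAreaRect(C[:,:2].astype(np.float32)))
# ledge: ledge frame corners from cloud
f=d["top"]; uv,C=cloud(f,np.ones((420,560),bool))
a=np.radians(84.7-90); R=np.array([[np.cos(a),-np.sin(a)],[np.sin(a),np.cos(a)]])
c0=np.array([528.4,211.9]); L=(C[:,:2]-c0)@R
s=(np.abs(L[:,0])<110)&(np.abs(L[:,1])<160)&(C[:,2]>62)
for nm,sel,ax in(("lip",(L[:,0]<-65)&(np.abs(L[:,1])<120)&(C[:,2]<90),0),("back",(L[:,0]>60)&(C[:,2]>86),0),("left",(L[:,1]>110)&(abs(L[:,0])<60),1),("right",(L[:,1]<-110)&(abs(L[:,0])<60),1),("div",(abs(L[:,1])<60)&(abs(L[:,0])<60),1)):
    q=L[s&sel]; o=1-ax; p=np.polyfit(q[:,o],q[:,ax],1); print(nm,len(q),np.median(q[:,ax]).round(1),"slope deg",np.degrees(np.arctan(p[0])).round(1))
E
```

```text
top [351. 169.] ((596.16845703125, -309.36297607421875), (57.13936996459961, 62.29187774658203), 0.29424849152565)
  cloud top 80 ((596.2744750976562, -308.7505798339844), (57.47959518432617, 59.65744400024414), 29.223217010498047)
top [350. 212.] ((463.6588134765625, -302.9271240234375), (50.59480667114258, 91.15045166015625), 15.485624313354492)
  cloud top 115 ((463.72283935546875, -302.6075744628906), (49.889408111572266, 88.30519104003906), 14.054862976074219)
scene [218. 247.] ((467.8443298339844, -307.14569091796875), (63.136817932128906, 94.04117584228516), 12.907997131347656)
  cloud top 171 ((463.9951171875, -307.2051696777344), (53.87760925292969, 88.74441528320312), 14.411019325256348)
scene [240. 285.] ((600.8261108398438, -315.81549072265625), (59.65026092529297, 72.59245300292969), 60.5928955078125)
  cloud top 140 ((597.0194091796875, -312.8758544921875), (59.46601486206055, 61.177940368652344), 48.714107513427734)
lip 157 -81.7 slope deg 0.1
back 168 82.1 slope deg -0.2
left 96 129.6 slope deg -0.2
right 75 -132.0 slope deg -0.3
div 87 -25.8 slope deg -0.5
```

```bash
cat >> h.py <<'E'
def go(x,y,z,yaw):  # yaw = world angle of tool y, deg
    from rig import env
    from scipy.spatial.transform import Rotation as Ro
    s=env.state(); R=np.array(s["tool_rot"]); p=np.array(s["eef_pos"])
    a=np.radians(yaw); ty=np.array([np.cos(a),np.sin(a),0]); tz=np.array([0,0,-1.]); T=np.c_[np.cross(ty,tz),ty,tz]
    print("lin cm",(R.T@(np.array([x,y,z])-p)/10).round(2),"twist",Ro.from_matrix(R.T@T).as_rotvec().round(3),"| at",p.round(1),"F",np.round(s["ft_force"],1),"t",round(s["clock"],2),"open",round(s["opening"],1),"grip",round(s["grip_force"],1),"q",np.round(s["qpos"],2))
E
python3 -c "
from h import *
go(463.7,-304.3,160,194.5)"
```

```text
lin cm [-36.32  13.04   7.07] twist [ 1.000e-03  1.000e-03 -1.548e+00] | at [ 149.7 -528.8  230.5] F [ 0.1 -0.   0. ] t 0.1 open 85.2 grip 0.0 q [-1.01  0.26  0.11 -0.   -1.42 -0.28]
```

{"name": "step_arm", "arguments": {"claw": [100,100,100,100,100,100,100,100], "linear": [[-4.5,1.6,0],[-9,3.2,0],[-13.5,4.8,0],[-18,6.5,0],[-22.5,8.1,1],[-27,9.7,2],[-31.5,11.4,3],[-36.3,13,4]], "twist": [[0,0,-0.14],[0,0,-0.28],[0,0,-0.42],[0,0,-0.56],[0,0,-0.7],[0,0,-0.84],[0,0,-0.98],[0,0,-1.12]]}}

```text
clock: 0.9
eef_pos: [463.4, -304.5, 191.0]
tool_rot: [[-0.168, -0.986, -0.0], [-0.986, 0.168, 0.0], [-0.0, 0.0, -1.0]]
ft_force: [0.1, -1.1, 1.1]
opening: 85.2
grip_force: 0.0
```

```bash
python3 -c "
from h import *
go(463.7,-304.3,160,194.5)"
```

```text
lin cm [-0.02 -0.03  3.1 ] twist [ 0.     0.    -0.422] | at [ 463.4 -304.5  191. ] F [ 0.1 -1.1  1.1] t 0.9 open 85.2 grip 0.0 q [-0.3   0.28  0.04 -0.   -1.33  0.13]
```

{"name": "step_arm", "arguments": {"claw": [100,100,100,100,100], "linear": [[0,0,1],[0,0,2],[0,0,3],[0,0,3],[0,0,3]], "twist": [[0,0,-0.14],[0,0,-0.28],[0,0,-0.42],[0,0,-0.42],[0,0,-0.42]]}}

```text
clock: 1.4
eef_pos: [462.2, -306.2, 161.5]
tool_rot: [[0.239, -0.971, -0.001], [-0.971, -0.239, 0.0], [-0.0, 0.001, -1.0]]
ft_force: [0.4, 0.1, 0.2]
opening: 85.3
grip_force: 0.0
```

```bash
cat > w.py <<'E'
import sys
from rig import env
from h import *
f=env.grab_frame("wrist"); cv2.imwrite(f"pics/{sys.argv[1]}.png",f["img"][:,:,::-1])
zt=float(sys.argv[2])
m=cv2.morphologyEx(red2(f).astype(np.uint8),cv2.MORPH_CLOSE,np.ones((5,5)))
k,l,st,c=cv2.connectedComponentsWithStats(m)
for i in range(1,k):
    if st[i,4]<400: continue
    _,C=cloud(f,l==i); C=C[np.abs(C[:,2]-zt)<4]
    if len(C)>30: print(c[i].round(),st[i,:4],cv2.minAreaRect(C[:,:2].astype(np.float32)),np.median(C[:,2]).round(1))
go(*map(float,sys.argv[3:7]))
E
python3 w.py w1 62 463.7 -304.3 37 194.5
```

```text
[124. 163.] [ 84 127  86  74] ((595.7940673828125, -309.53204345703125), (60.107086181640625, 59.88014602661133), 55.112998962402344) 61.1
[277. 211.] [248 155  59 102] ((462.0556335449219, -302.8823547363281), (49.53809356689453, 89.96084594726562), 14.112711906433105) 61.2
[ 97. 302.] [ 57 288  72  31] ((617.9939575195312, -162.3922882080078), (57.31183624267578, 6.5508952140808105), 23.550477981567383) 60.9
[218. 335.] [185 314  69  46] ((492.026611328125, -155.6207275390625), (52.987159729003906, 23.39592170715332), 18.074357986450195) 61.0
lin cm [-0.17 -0.17 12.5 ] twist [-0.    -0.    -0.012] | at [ 462.5 -306.3  162. ] F [-1.3  0.2 -0.4] t 1.45 open 85.3 grip 0.0 q [-0.3   0.29 -0.02  0.   -1.26  0.54]
```

View pics/w1.png

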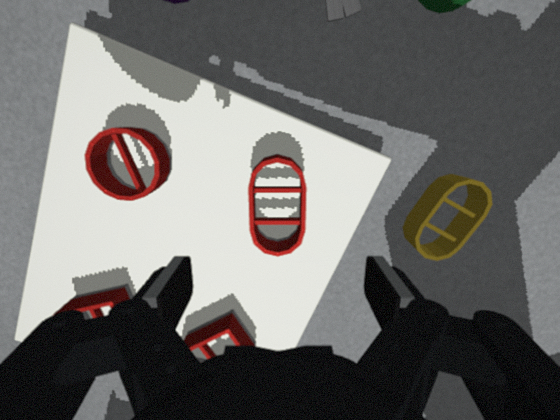

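The wrist view shows the oblong at (277,211), well centred between the fingers, with the ring at (128,163) and the yellow look-alike at the right edge. I descend.

{"name": "step_arm", "arguments": {"claw": [100,100,100,100,100,100], "linear": [[-0.3,-0.1,3],[-0.3,-0.1,6],[-0.3,-0.1,9],[-0.3,-0.1,11],[-0.3,-0.1,12.4],[-0.3,-0.1,12.4]], "twist": [[0,0,-0.01],[0,0,-0.01],[0,0,-0.01],[0,0,-0.01],[0,0,-0.01],[0,0,-0.01]]}}

```text
clock: 2.05
eef_pos: [461.5, -302.7, 36.2]
tool_rot: [[0.25, -0.968, -0.003], [-0.968, -0.25, 0.001], [-0.002, 0.003, -1.0]]
ft_force: [-1.2, -0.0, 0.2]
opening: 85.5
grip_force: 0.0
```

{"name": "step_arm", "arguments": {"claw": [45,45,45,45,45,45,45,45], "linear": [[0,0,0],[0,0,0],[0,0,0],[0,0,0],[0,0,0],[0,0,0],[0,0,0],[0,0,0]], "twist": [[0,0,0],[0,0,0],[0,0,0],[0,0,0],[0,0,0],[0,0,0],[0,0,0],[0,0,0]], "force": 40}}

```text
clock: 2.85
eef_pos: [463.6, -303.5, 39.1]
tool_rot: [[0.252, -0.968, 0.002], [-0.968, -0.252, -0.001], [0.002, -0.002, -1.0]]
ft_force: [-0.7, 1.0, 5.3]
opening: 49.1
grip_force: 43.6
```

{"name": "step_arm", "arguments": {"claw": [40,40,40,40,40], "linear": [[0,0,-1],[0,0,-4],[0,0,-8],[0,0,-11],[0,0,-12]], "twist": [[0,0,0],[0,0,0],[0,0,0],[0,0,0],[0,0,0]]}}

```text
clock: 3.35
eef_pos: [464.0, -303.6, 161.5]
tool_rot: [[0.252, -0.968, 0.005], [-0.968, -0.252, -0.002], [0.004, -0.005, -1.0]]
ft_force: [0.5, -0.3, -3.2]
opening: 49.2
grip_force: 42.7
```

```bash
python3 w.py w2 0 533.4 264.2 160 264.7
```

```text
lin cm [-5.318e+01 -2.105e+01  3.000e-02] twist [-0.002 -0.006 -1.223] | at [ 463.9 -303.5  161.1] F [ 1.4 -0.7 -1.3] t 3.4 open 49.2 grip 42.7 q [-0.3   0.29 -0.02  0.   -1.25  0.55]
```

View pics/w2.png

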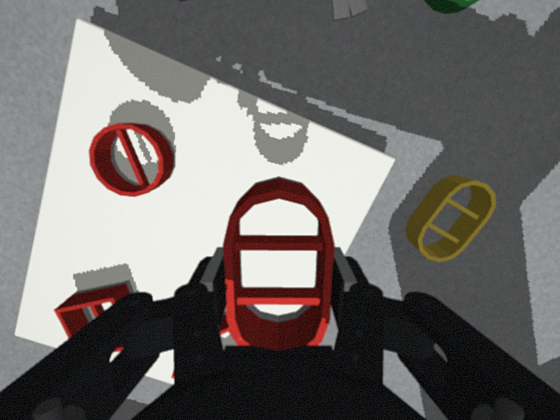

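Die held at (278,265), level between the fingers. I carry it across.

{"name": "step_arm", "arguments": {"claw": [40,40,40,40,40,40,40,40], "linear": [[-1.2,-0.5,0],[-4,-1.6,0],[-7.5,-3,0],[-11,-4.4,0],[-14.5,-5.7,0],[-18,-7.1,0],[-21.5,-8.5,0],[-25,-9.9,0]], "twist": [[0,0,-0.02],[0,0,-0.08],[0,0,-0.16],[0,0,-0.24],[0,0,-0.32],[0,0,-0.4],[0,0,-0.48],[0,0,-0.56]]}}

```text
clock: 4.2
eef_pos: [493.7, -34.0, 155.4]
tool_rot: [[0.73, -0.683, -0.004], [-0.683, -0.73, 0.0], [-0.003, 0.003, -1.0]]
ft_force: [1.1, 0.3, -3.8]
opening: 49.5
grip_force: 42.7
```

```bash
python3 -c "
from h import *
go(533.4,264.2,160,264.7)"
```

```text
lin cm [-17.47 -24.49  -0.48] twist [ 0.002  0.004 -0.66 ] | at [493.7 -34.  155.4] F [ 1.1  0.3 -3.8] t 4.2 open 49.5 grip 42.7 q [ 0.25  0.19 -0.17 -0.   -1.21  0.57]
```

{"name": "step_arm", "arguments": {"claw": [40,40,40,40,40,40,40,40], "linear": [[-2.3,-3.2,-0.2],[-4.6,-6.4,-0.4],[-6.9,-9.6,-0.6],[-9.2,-12.8,-0.6],[-11.5,-16,-0.6],[-13.8,-19.2,-0.6],[-16,-22.4,-0.6],[-17.3,-24.2,-0.6]], "twist": [[0,0,-0.08],[0,0,-0.16],[0,0,-0.24],[0,0,-0.32],[0,0,-0.4],[0,0,-0.48],[0,0,-0.56],[0,0,-0.63]]}}

```text
clock: 5.0
eef_pos: [533.8, 261.3, 160.5]
tool_rot: [[0.993, -0.12, -0.004], [-0.12, -0.993, -0.002], [-0.004, 0.002, -1.0]]
ft_force: [-0.1, 0.4, -2.5]
opening: 49.0
grip_force: 42.6
```

{"name": "step_arm", "arguments": {"claw": [40,40], "linear": [[0,0,0],[0,0,0]], "twist": [[0,0,-0.03],[0,0,-0.03]]}}

```text
clock: 5.2
eef_pos: [533.7, 259.2, 160.8]
tool_rot: [[0.996, -0.094, -0.004], [-0.094, -0.996, -0.002], [-0.004, 0.003, -1.0]]
ft_force: [0.8, 0.2, -3.5]
opening: 49.4
grip_force: 42.7
```

```bash
python3 w.py w3 0 533.4 264.2 62 264.7
python3 - <<'E'
from rig import env
from h import *
f=env.grab_frame("wrist"); uv,C=cloud(f,np.ones((420,560),bool))
a=np.radians(-5.3); R=np.array([[np.cos(a),-np.sin(a)],[np.sin(a),np.cos(a)]])
L=(C[:,:2]-[533.4,264.2])@R
for nm,s,ax in(("left",(L[:,1]>60)&(L[:,1]<95)&(abs(L[:,0])<60),1),("div",(L[:,1]<-60)&(L[:,1]>-95)&(abs(L[:,0])<60),1),("back",(L[:,0]>65)&(L[:,0]<100)&(abs(L[:,1])<60),0),("lip",(L[:,0]<-65)&(L[:,0]>-100)&(abs(L[:,1])<60),0)):
    h=(C[:,2]>88)&(C[:,2]<100) if nm=="back" else (C[:,2]>70)&(C[:,2]<80)
    q=L[s&h]; print(nm,len(q),np.median(q[:,ax]).round(1) if len(q) else "")
s=(abs(L[:,0])<60)&(abs(L[:,1])<60)&(C[:,2]<70)&(C[:,2]>20); print("floor",np.median(C[s,2]))
E
```

```text
[ 19. 188.] [  0 158  49  61] ((560.068115234375, 528.6605224609375), (49.41762161254883, 43.695518493652344), 49.37551498413086) 2.4
[278. 274.] [222 179 114 171] ((361.23077392578125, 275.83636474609375), (128.40447998046875, 60.971805572509766), 84.13894653320312) -0.6
lin cm [-0.08 -0.57  9.93] twist [ 0.002  0.003 -0.003] | at [534.  258.7 161.3] F [-0.4 -0.2 -3.4] t 5.25 open 49.2 grip 42.7 q [ 0.71  0.37  0.09 -0.   -1.3   0.76]
left 942 77.2
div 828 -76.0
back 1163 80.3
lip 0 
floor 49.36763076313606
```

View pics/w3.png

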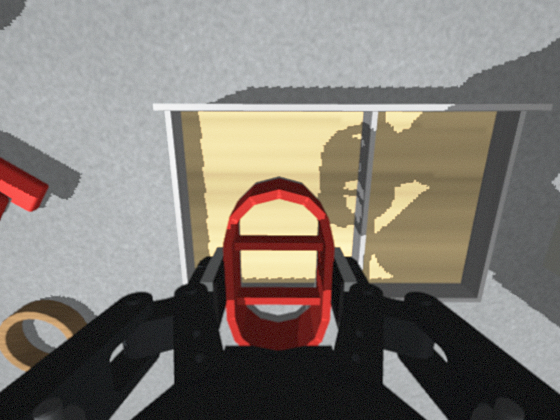

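Bay walls sit where expected, and the die at (278,265) hangs over the wide bay. Now I lower it.

{"name": "step_arm", "arguments": {"claw": [40,40,40,40,40,40,40], "linear": [[-0.1,-0.5,1.5],[-0.1,-0.5,4],[-0.1,-0.5,6.5],[-0.1,-0.5,8.5],[-0.1,-0.5,9.5],[-0.1,-0.5,9.8],[-0.1,-0.5,9.8]], "twist": [[0,0,0],[0,0,0],[0,0,0],[0,0,0],[0,0,0],[0,0,0],[0,0,0]]}}

```text
clock: 6.0
eef_pos: [535.2, 263.6, 65.9]
tool_rot: [[0.995, -0.096, 0.0], [-0.096, -0.995, -0.0], [0.0, 0.0, -1.0]]
ft_force: [-0.1, 0.7, -2.2]
opening: 49.5
grip_force: 42.6
```

{"name": "step_arm", "arguments": {"claw": [40,40,40,40], "linear": [[0,0,0.1],[0,0,0.2],[0,0,0.3],[0,0,0.3]], "twist": [[0,0,0],[0,0,0],[0,0,0],[0,0,0]]}}

```text
clock: 6.4
eef_pos: [535.0, 263.8, 62.8]
tool_rot: [[0.995, -0.096, 0.0], [-0.096, -0.995, 0.0], [0.0, -0.0, -1.0]]
ft_force: [-0.2, 0.0, -3.5]
opening: 49.4
grip_force: 42.6
```

{"name": "step_arm", "arguments": {"claw": [40,40,40,40], "linear": [[0,0,0.1],[0,0,0.2],[0,0,0.3],[0,0,0.3]], "twist": [[0,0,0],[0,0,0],[0,0,0],[0,0,0]]}}

```text
clock: 6.8
eef_pos: [534.8, 263.7, 59.3]
tool_rot: [[0.995, -0.096, -0.0], [-0.096, -0.995, -0.0], [-0.0, 0.0, -1.0]]
ft_force: [0.3, -0.3, -2.9]
opening: 49.2
grip_force: 42.6
```

{"name": "step_arm", "arguments": {"claw": [40,40,40], "linear": [[0,0,0.1],[0,0,0.2],[0,0,0.2]], "twist": [[0,0,0],[0,0,0],[0,0,0]]}}

```text
clock: 7.1
eef_pos: [535.0, 263.8, 59.1]
tool_rot: [[0.995, -0.095, 0.001], [-0.095, -0.995, 0.0], [0.001, -0.0, -1.0]]
ft_force: [-5.4, -1.8, 7.6]
opening: 49.2
grip_force: 43.8
```

Contact at z≈59. Release and rise.

{"name": "step_arm", "arguments": {"claw": [70,85,85,85,85], "linear": [[0,0,-0.1],[0,0,-0.1],[0,0,-0.1],[0,0,-0.1],[0,0,-0.1]], "twist": [[0,0,0],[0,0,0],[0,0,0],[0,0,0],[0,0,0]]}}

```text
clock: 7.6
eef_pos: [535.0, 263.7, 58.5]
tool_rot: [[0.995, -0.096, -0.0], [-0.096, -0.995, -0.0], [-0.0, 0.0, -1.0]]
ft_force: [0.2, 0.8, 0.3]
opening: 72.1
grip_force: 0.0
```

{"name": "step_arm", "arguments": {"claw": [85,85,85,85,85,100], "linear": [[0,0,-1],[0,0,-3],[0,0,-6],[0,0,-9],[0,0,-12],[0,0,-13]], "twist": [[0,0,0],[0,0,0],[0,0,0],[0,0,0],[0,0,0],[0,0,0]]}}

```text
clock: 8.2
eef_pos: [536.5, 264.4, 193.4]
tool_rot: [[0.995, -0.095, 0.006], [-0.095, -0.995, 0.003], [0.006, -0.004, -1.0]]
ft_force: [0.8, 0.7, -0.5]
opening: 84.6
grip_force: 0.0
```

```bash
python3 w.py w4 82 596 -309.5 190 180
```

```text
[280. 206.] [251 153  58  98] ((534.2763671875, 263.8462829589844), (50.0202522277832, 89.59407806396484), 84.13722229003906) 81.3
lin cm [11.39 56.57  0.17] twist [-0.008 -0.002  1.475] | at [536.6 264.5 193.4] F [-0.   0.8  1. ] t 8.25 open 85.2 grip 0.0 q [ 0.72  0.36  0.16  0.   -1.36  0.76]
```

View pics/w4.png

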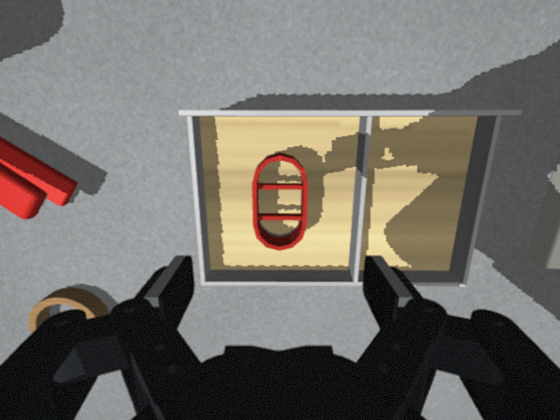

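Oblong lies at (280,204), flat in the wide bay's centre. On to the round die.

{"name": "step_arm", "arguments": {"claw": [100,100,100,100,100,100,100,100], "linear": [[0.4,2,0],[1.2,6,0],[2,10,0],[2.8,14,0],[3.6,18,0],[4.4,22,0],[5.2,26,0],[6,30,0]], "twist": [[0,0,0.05],[0,0,0.15],[0,0,0.25],[0,0,0.35],[0,0,0.45],[0,0,0.55],[0,0,0.65],[0,0,0.75]]}}

```text
clock: 9.05
eef_pos: [564.9, -42.9, 187.4]
tool_rot: [[0.659, -0.752, -0.002], [-0.752, -0.659, -0.0], [-0.001, 0.002, -1.0]]
ft_force: [1.2, 0.2, -0.2]
opening: 85.8
grip_force: 0.0
```

```bash
python3 -c "
from h import *
go(596,-309.5,170,186)"
```

```text
lin cm [22.11 15.22  1.73] twist [0.002 0.001 0.615] | at [564.9 -42.9 187.4] F [ 1.2  0.2 -0.2] t 9.05 open 85.8 grip 0.0 q [ 0.2   0.31  0.07 -0.   -1.33  0.52]
```

{"name": "step_arm", "arguments": {"claw": [100,100,100,100,100,100,100,100], "linear": [[3.2,2.2,0.2],[6.4,4.4,0.4],[9.6,6.6,0.8],[12.8,8.8,1.2],[16,11,1.6],[19.2,13.2,1.8],[21.5,14.8,1.8],[22.1,15.2,1.8]], "twist": [[0,0,0.09],[0,0,0.18],[0,0,0.27],[0,0,0.36],[0,0,0.45],[0,0,0.54],[0,0,0.6],[0,0,0.6]]}}

```text
clock: 9.85
eef_pos: [597.1, -310.0, 168.2]
tool_rot: [[0.119, -0.993, -0.004], [-0.993, -0.119, 0.001], [-0.001, 0.004, -1.0]]
ft_force: [0.0, -0.2, -0.2]
opening: 85.6
grip_force: 0.0
```

{"name": "step_arm", "arguments": {"claw": [100,100], "linear": [[0,0,0],[0,0,0]], "twist": [[0,0,0],[0,0,0]]}}

```text
clock: 10.05
eef_pos: [598.3, -306.2, 170.0]
tool_rot: [[0.125, -0.992, -0.001], [-0.992, -0.125, 0.001], [-0.001, 0.001, -1.0]]
ft_force: [0.4, -0.5, 0.6]
opening: 85.4
grip_force: 0.0
```

```bash
python3 w.py w5 62 596 -309.5 37 186
```

```text
[281. 201.] [247 163  68  69] ((595.8733520507812, -309.3240966796875), (59.3355598449707, 60.170143127441406), 7.98850679397583) 61.1
[247. 332.] [213 311  71  45] ((613.1890869140625, -147.841064453125), (62.03131866455078, 36.992042541503906), 25.22425651550293) 61.0
[355. 343.] [333 326  43  34] ((493.12933349609375, -155.94186401367188), (33.12263488769531, 6.184744834899902), 43.89951705932617) 60.8
lin cm [ 0.34  0.29 13.34] twist [0.    0.001 0.021] | at [ 598.5 -305.9  170.4] F [-1.1 -0.2 -0.3] t 10.1 open 85.4 grip 0.0 q [-0.24  0.52  0.35 -0.   -1.4   0.37]
```

View pics/w5.png

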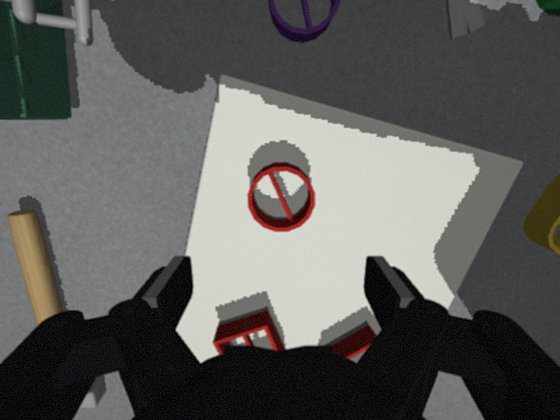

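The ring is at (281,197), centred between the fingers. I descend and grip.

{"name": "step_arm", "arguments": {"claw": [100,100,100,100,100,100,100], "linear": [[0.3,0.3,3],[0.3,0.3,6],[0.3,0.3,9],[0.3,0.3,11.5],[0.3,0.3,12.8],[0.3,0.3,13.2],[0.3,0.3,13.2]], "twist": [[0,0,0.02],[0,0,0.02],[0,0,0.02],[0,0,0.02],[0,0,0.02],[0,0,0.02],[0,0,0.02]]}}

```text
clock: 10.8
eef_pos: [596.6, -309.9, 39.2]
tool_rot: [[0.106, -0.994, 0.0], [-0.994, -0.106, -0.0], [0.001, -0.0, -1.0]]
ft_force: [-0.0, 0.1, 1.0]
opening: 85.4
grip_force: 0.0
```

{"name": "step_arm", "arguments": {"claw": [55,55,55,55,55,55,55], "linear": [[0,0,0],[0,0,0],[0,0,0],[0,0,0],[0,0,0],[0,0,0],[0,0,0]], "twist": [[0,0,0],[0,0,0],[0,0,0],[0,0,0],[0,0,0],[0,0,0],[0,0,0]], "force": 40}}

```text
clock: 11.5
eef_pos: [597.1, -310.6, 40.6]
tool_rot: [[0.105, -0.994, 0.003], [-0.994, -0.105, -0.001], [0.002, -0.003, -1.0]]
ft_force: [-0.6, 2.6, 6.0]
opening: 59.4
grip_force: 44.2
```

{"name": "step_arm", "arguments": {"claw": [50,50,50,50,50,50], "linear": [[0,0,-1],[0,0,-4],[0,0,-8],[0,0,-11],[0,0,-12],[0,0,-12]], "twist": [[0,0,0],[0,0,0],[0,0,0],[0,0,0],[0,0,0],[0,0,0]]}}

```text
clock: 12.1
eef_pos: [596.7, -310.3, 160.0]
tool_rot: [[0.105, -0.995, 0.003], [-0.995, -0.105, -0.0], [0.001, -0.003, -1.0]]
ft_force: [0.6, 0.0, -3.5]
opening: 59.2
grip_force: 44.3
```

```bash
python3 w.py w6 100 521.3 133.2 160 174.7
```

```text
lin cm [-44.83   2.79  -0.16] twist [0.001 0.001 0.197] | at [ 595.9 -309.8  157.8] F [-0.6  0.1 -3.5] t 12.15 open 58.8 grip 44.3 q [-0.25  0.53  0.33 -0.   -1.37  0.35]
```

View pics/w6.png

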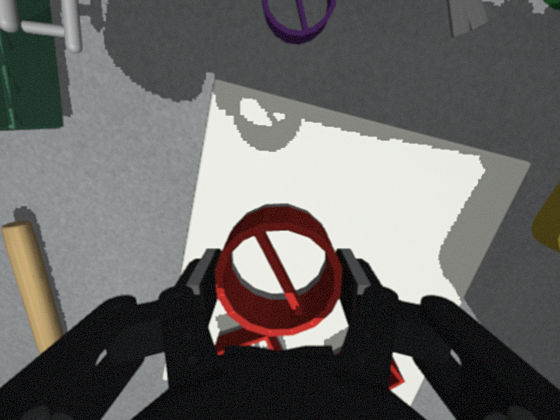

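The ring at (279,268) is held level. I carry it to the narrow bay.

{"name": "step_arm", "arguments": {"claw": [50,50,50,50,50,50,50,50], "linear": [[-1.2,0.1,0],[-4,0.3,0],[-7.2,0.5,0],[-10.4,0.7,0],[-13.6,0.9,0],[-16.8,1.1,0],[-20,1.3,0],[-23.2,1.5,0]], "twist": [[0,0,0.01],[0,0,0.02],[0,0,0.03],[0,0,0.05],[0,0,0.06],[0,0,0.08],[0,0,0.09],[0,0,0.11]]}}

```text
clock: 12.95
eef_pos: [555.0, -79.2, 156.5]
tool_rot: [[-0.006, -1.0, -0.004], [-1.0, 0.006, 0.0], [-0.0, 0.004, -1.0]]
ft_force: [0.6, 0.6, -1.6]
opening: 58.5
grip_force: 44.3
```

```bash
python3 -c "
from h import *
go(521.3,133.2,155,174.7)"
```

```text
lin cm [-21.22   3.49   0.17] twist [0.004 0.    0.087] | at [555.  -79.2 156.5] F [ 0.6  0.6 -1.6] t 12.95 open 58.5 grip 44.3 q [ 0.14  0.31 -0.01 -0.   -1.26 -0.14]
```

{"name": "step_arm", "arguments": {"claw": [50,50,50,50,50,50,50,50], "linear": [[-3.2,0.5,0],[-6.4,1,0],[-9.6,1.5,0],[-12.8,2,0],[-16,2.6,0],[-19,3.1,0],[-21,3.5,0],[-21.2,3.5,0]], "twist": [[0,0,0.01],[0,0,0.02],[0,0,0.03],[0,0,0.05],[0,0,0.06],[0,0,0.07],[0,0,0.08],[0,0,0.08]]}}

```text
clock: 13.75
eef_pos: [521.0, 133.2, 156.6]
tool_rot: [[-0.083, -0.997, -0.004], [-0.997, 0.083, -0.001], [0.001, 0.003, -1.0]]
ft_force: [0.9, -0.1, -2.2]
opening: 58.5
grip_force: 44.3
```

{"name": "step_arm", "arguments": {"claw": [50,50,50], "linear": [[0,0,0],[0,0,0],[0,0,0]], "twist": [[0,0,0],[0,0,0],[0,0,0]]}}

```text
clock: 14.05
eef_pos: [522.7, 130.3, 158.1]
tool_rot: [[-0.086, -0.996, -0.001], [-0.996, 0.086, -0.0], [0.001, 0.001, -1.0]]
ft_force: [0.5, 0.6, -2.7]
opening: 58.7
grip_force: 44.3
```

```bash
python3 -c "
from h import *
go(521.3,133.2,63,174.7)"
```

```text
lin cm [-0.28  0.16  9.51] twist [ 0.001 -0.001  0.006] | at [522.7 130.3 158.1] F [ 0.5  0.6 -2.7] t 14.05 open 58.7 grip 44.3 q [ 0.53  0.27 -0.06 -0.   -1.24 -0.62]
```

{"name": "step_arm", "arguments": {"claw": [50,50,50,50,50,50,50,50], "linear": [[-0.3,0.1,1.5],[-0.3,0.1,4],[-0.3,0.1,6.5],[-0.3,0.1,8.3],[-0.3,0.1,9.1],[-0.3,0.1,9.3],[-0.3,0.1,9.3],[-0.3,0.1,9.3]], "twist": [[0,0,0],[0,0,0],[0,0,0],[0,0,0],[0,0,0],[0,0,0],[0,0,0],[0,0,0]]}}

```text
clock: 14.85
eef_pos: [523.1, 134.4, 66.8]
tool_rot: [[-0.085, -0.996, 0.002], [-0.996, 0.085, 0.001], [-0.001, -0.002, -1.0]]
ft_force: [-0.2, -0.5, -1.7]
opening: 59.2
grip_force: 44.2
```

{"name": "step_arm", "arguments": {"claw": [50,50,50,50,50], "linear": [[0,0,0.1],[0,0,0.2],[0,0,0.3],[0,0,0.4],[0,0,0.4]], "twist": [[0,0,0],[0,0,0],[0,0,0],[0,0,0],[0,0,0]]}}

```text
clock: 15.35
eef_pos: [522.1, 134.2, 61.4]
tool_rot: [[-0.085, -0.996, -0.0], [-0.996, 0.085, -0.0], [0.0, 0.0, -1.0]]
ft_force: [-1.0, 0.0, -3.0]
opening: 58.8
grip_force: 44.2
```

{"name": "step_arm", "arguments": {"claw": [50,50,50,50], "linear": [[0,0,0.1],[0,0,0.2],[0,0,0.2],[0,0,0.2]], "twist": [[0,0,0],[0,0,0],[0,0,0],[0,0,0]]}}

```text
clock: 15.75
eef_pos: [522.4, 134.3, 60.6]
tool_rot: [[-0.085, -0.996, 0.001], [-0.996, 0.085, 0.0], [-0.0, -0.001, -1.0]]
ft_force: [-4.1, -0.5, 4.9]
opening: 59.0
grip_force: 45.0
```

Contact. Release and rise.

{"name": "step_arm", "arguments": {"claw": [75,90,90,90,90], "linear": [[0,0,-0.1],[0,0,-0.1],[0,0,-0.1],[0,0,-0.1],[0,0,-0.1]], "twist": [[0,0,0],[0,0,0],[0,0,0],[0,0,0],[0,0,0]]}}

```text
clock: 16.25
eef_pos: [522.3, 134.2, 60.5]
tool_rot: [[-0.085, -0.996, -0.0], [-0.996, 0.085, -0.0], [0.0, 0.0, -1.0]]
ft_force: [-0.0, 0.3, -0.4]
opening: 76.7
grip_force: 0.0
```

{"name": "step_arm", "arguments": {"claw": [90,90,90,90,90,90,90,90], "linear": [[0,0,-1],[0,0,-3],[0,0,-6],[0,0,-9],[0,0,-12],[0,0,-14],[0,0,-14],[0,0,-14]], "twist": [[0,0,0],[0,0,0],[0,0,0],[0,0,0],[0,0,0],[0,0,0],[0,0,0],[0,0,0]]}}

```text
clock: 17.05
eef_pos: [522.3, 134.3, 201.3]
tool_rot: [[-0.085, -0.996, 0.001], [-0.996, 0.085, 0.001], [-0.001, -0.001, -1.0]]
ft_force: [-1.3, -0.6, -0.2]
opening: 77.1
grip_force: 0.0
```

```bash
python3 w.py w7 82 521.3 133.2 200 174.7
```

```text
[278. 201.] [245 165  67  67] ((521.622802734375, 135.12850952148438), (60.073326110839844, 59.18022155761719), 83.71862030029297) 81.2
[277. 313.] [234 285  87  55] ((534.33251953125, 263.5995178222656), (51.19058609008789, 89.18743896484375), 84.8268051147461) 80.8
lin cm [0.1  0.05 0.04] twist [0.001 0.    0.007] | at [521.9 134.2 200.4] F [ 0.3  0.6 -1.2] t 17.1 open 77.1 grip 0.0 q [ 0.54  0.24  0.02 -0.   -1.34 -0.63]
```

View pics/w7.png

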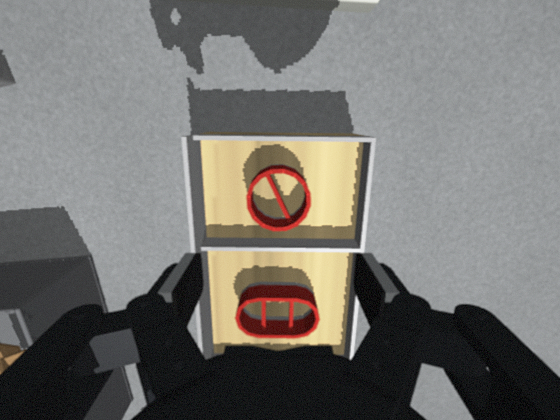

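The ring at (278,198) and the oblong at (277,311) both lie flat in their bays, tops at about 81 mm, and the gripper is clear. Handing in.

```bash
python3 -c "
from rig import env
print(env.finish_job())"
```

```text
the job is handed in; nothing more can be done
None
```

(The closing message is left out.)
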